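Wedge the sagging sewing-machine table

ROBOT

A 6-joint arm with a two-finger parallel gripper is mounted at the origin on the work surface. World frame = base frame: x ahead of the robot, y to its left, z up, the work surface at z = 0. Lengths are in mm, angles in rad, forces in N, time in s.
With the tool pointing down it reaches from about 250 to 775 mm from the base axis. Payload 8.9 kg.
Tool frame: the origin (TCP) lies between the finger pads; the fingertips stand 22 mm ahead of it and the grasp point (between the pads) lies 3 mm ahead of it; z points along the fingers, y is the line along which they close (so a half turn about z gives the same grasp; the last joint's range is limited). The gripper opens to 85 mm and grips with 20 to 120 N. Pads are 22 mm wide; open, the fingers measure 114 mm over their backs; the gripper's body (76 mm by 85 mm) begins 54 mm behind the grasp point. The pads swing forward as they close: fully open they stand 13 mm farther back than shut.
Start: joints at [-1.325, 0.291, -0.153, 1.127, 0, 1.431], TCP at [197.073, -486.607, 253.305] pointing down, gripper open.
Joint ranges: [-2.52, 2.52], [-0.91, 1.74], [-1.3, 1.37], [-1.96, 2.02], [-1.52, 1.47], [-3.14, 3.14]. Speed limits (rad/s): [2.22, 2.22, 2.79, 3.14, 3.14, 3.14].

INTERFACE

Orientations are given as a rotation vector (axis times angle).
In Python, from plant import env gives the robot as it stands. The module is installed in compiled form; this text tells all that it offers.
- The arm moves only by the tool arm_command, never from a script. Its argument "motion" is text: rows parted by semicolons, each of 5 numbers parted by spaces: the shift along the world's x, y, z in m, then the turn about the world's z in units of 6 degrees (1.0 is 6 degrees), then the finger opening in m, from 0 to 0.0854. In form: x y z spin hand; .... A call has 1 to 8 rows; each row is the pose to reach, as a shift and turn from the pose commanded when the call began; what a row does not reach only later rows make up. A row lasts 1/10 s, in which the tool goes at most 50 mm and 8.59 degrees, less where a joint would pass 70% of its speed; a pose out of reach is approached as far as the arm can. A call with a gripper value outside its range is refused whole. The fingers move at their own pace and stop on an object; "grip_force" is the grip in N (left out, the last holds). Time passes only in rows, so rows that repeat a pose let the fingers close. It gives the time, the measured TCP pose, the force, the opening and the grip force at its end, in the units of the state.
- env.read_state(): the state, without advancing time (a new reading comes with each control period).
- env.get_image(name): name is "scene" or "top" or "wrist"; returns a dict with "pixels" (400x640x3 uint8, blue, green, red), "z_map" (400x640 float32, mm along the optical axis (not along the pixel's ray), 0 where there is no reading), "vertical_fov" (degrees; the focal length in pixels is half the picture's height over the tangent of half this angle, whatever the lens; pixels are square), "cx", "cy" (the principal point, pixels), "world_from_camera" (4x4, takes a point from camera to world coordinates). Camera axes: x right, y up, looking along -z (the intrinsics and any distortion apply to the point x, -y, -z); pixel columns grow to the right and rows downward; lengths in mm; the calibration is good to about 2 mm. A picture is of the moment at which its call begins.
- env.sign_off(): hands the job in; it is judged then, once.
Trained networks look in a picture, given as the dict that the camera call returned (one of the last four; its "shot" number tells which), for a name from the list of things; names that differ only in an ending like _2 or _b are one class to them, and where a whole thing is asked for, a point or a joint stands for the part that bears it (a point fixed in the world has none). Each returns a list of dicts, best first, with "p" (0 to 1); they miss things now and then, are a little off and sometimes report something else, mostly with a low value. They report only what shows in the picture. A call takes as long as a camera call.
- env.spot_in(picture, label): "centre" ([row, column] in pixels, amid what is visible of it).
- env.outline_of(picture, label): "pixels" (400x640 bool, what is visible of it) and "centre" ([row, column] in pixels, amid what is visible of it).
- env.pinpoint(picture, label): "centre" ([row, column] in pixels: a listed point, or the origin of a listed thing).
The state is a dict: "t": time; "qpos": joint angles; "qd": joint speeds; "joint_efforts": joint torques, N m; "tcp_pos": TCP position; "orientation": TCP orientation; "contact_force": force on the tool from outside, world axes, zero at the start; "ft_torque": the same for the moment, N m; "opening": opening from 0.0 (shut) to 1.0 (fully open); "grasp_force": force on a finger pad.
Only numpy, scipy, OpenCV 4.12 (cv2) and the standard library are available. Lean on these libraries where they do the work, as an engineer would, in place of code of your own. Each camera call takes 0.05 s, during which the arm holds its last target. There are 200 camera calls.

TASK

The clear extension table of the sewing machine bounces because its free end has no feet. Take the orange wedge and push it, thin end first and square to the edge, flat on the worktop under the table's edge at the red mark until it jams tight with a firm push of about twelve newtons, then let go and leave it there. Do not ram it or force it further (that cracks the table), keep the robot off the machine, and leave the cutter, the spool and the weight alone.

Things in the scene. Friction and masses are not known exactly. Their poses are not given: they have to be found in the camera images.
- wedge: Loose orange wedge, 160 mm long, 40 wide, 90 g, lying flat. Origin: underside, below the middle of the grip lug at its thick end; +x points to the thin end, z up. The lug (x -20 to 20 mm) is 30 mm wide in y, 46 tall, with flat sides: grip it across y. From x = 20 the ramp falls evenly from 35 mm high to 5 mm at the tip, x = 140 (1 in 4). Held by friction once jammed.
- wedge_tip (a point): Middle of the wedge's thin end, on the underside, 140 mm from its origin. Friction of wedge on worktop and on table is about 0.5 to 0.7, so a push of F newtons along the wedge, beyond the 1 to 3 N that dragging it takes, loads the table's edge upwards by about F/1.2 to F/1.7; letting go loses up to 1 N of that.
- machine: Fixed cream sewing machine with a clear extension table 320 mm wide (y), 260 deep (x), top 58 to 74 mm up. Origin: on the worktop below the middle of the table's free edge, at the 40 mm wide red mark; +x points inwards under the table, the way to push the wedge; z up. The machine's head and arm, 135 to 290 mm up, begin 120 mm inwards of the edge (y -60 to 60).
- edge_mark (a point): Same point and axes as the machine's origin. A clear skirt with a round lower lip hangs along the free edge, x -3 to 7 mm. The gap from worktop to lip differs each time, 9 to 25 mm, and is not measured: find it by feel. The edge has no play and is springy, 9 N per mm of lift; more than 14 N upwards cracks it. A wedge loading it by 4 to 10 N is tight.
- cutter: Bystander: white rotary cutter with a grey round head, 160 mm long, 48 mm wide, 20 mm tall, lying flat. Origin on its underside near the middle, +x towards the round head.
- spool: Bystander: blue thread spool, 38 mm across, 50 mm tall, standing. Origin under its centre.
- weight: Bystander: steel fabric weight with a teal knob, 44 mm across, 44 mm tall, standing. Origin under its centre.

How it is judged:
By the outcome, as a careful person would: the job done as asked, in the order asked, and still so for the second after the job is handed in, with the robot touching nothing.
It also fails if it takes over 58 s, if anything falls off the work surface, if the arm or the gripper's body presses on something with over 40 N, if the wrist force passes 120 N, or if a joint passes its speed limit or range.

## Working session

There is one attempt and no reset: what is moved stays moved. The work goes in short steps, Python scripts to look and compute and a tool call to move; the robot and the scene stay as the last step left them, time stands still between calls to the robot, and variables do not carry over. Pictures are saved under pics/ and viewed, at most 10 in all, crops included, and the job is handed in when it is done.

Besides the shell and the picture viewer there is one more tool, called after "Emit:" by a JSON object that holds its "fn" and its "kwargs", one argument or row to a line. arm_command: Moves the arm, as the interface text tells. Its arguments: {"type":"object","properties":{"motion":{"type":"string"},"grip_force":{"type":"number"}},"required":["motion"]}

```bash
mkdir -p pics
cat > h.py <<'E'
import numpy as np, cv2
from plant import env
def ray(p,rc):
    f=p["pixels"].shape[0]/2/np.tan(np.radians(p["vertical_fov"])/2)
    T=np.array(p["world_from_camera"])
    d=np.array([(rc[1]-p["cx"])/f,-(rc[0]-p["cy"])/f,-1.0])
    return T[:3,3],T[:3,:3]@d
def at_z(p,rc,z=0):
    o,d=ray(p,rc); return o+d*(z-o[2])/d[2]
def at_depth(p,rc):
    o,d=ray(p,rc); r,c=int(round(rc[0])),int(round(rc[1])); return o+d*float(p["z_map"][r,c])
def cloud(p,mask):
    f=p["pixels"].shape[0]/2/np.tan(np.radians(p["vertical_fov"])/2)
    r,c=np.nonzero(mask&(p["z_map"]>0)); z=p["z_map"][r,c]
    T=np.array(p["world_from_camera"])
    P=np.c_[(c-p["cx"])/f*z,-(r-p["cy"])/f*z,-z]
    return P@T[:3,:3].T+T[:3,3]
E
python3 - <<'E'
from h import *
np.set_printoptions(precision=1,suppress=True)
print(env.read_state())
for n in ["scene","top"]:
    p=env.get_image(n); cv2.imwrite(f"pics/{n}1.png",p["pixels"])
    print(n,{k:v for k,v in p.items() if k not in("pixels","z_map")})
    for l in ["wedge","wedge_tip","edge_mark","machine","cutter","spool","weight"]:
        for q in env.pinpoint(p,l)[:2]: print(l,q["p"],np.array(q["centre"]),at_z(p,q["centre"]))
    for q in env.outline_of(p,"wedge")[:1]:
        C=cloud(p,q["pixels"]); print(len(C),C.min(0),C.max(0))
        t=C[C[:,2]>41]; print("lug",len(t),t.mean(0)); 
        xy=C[:,:2]; m=xy.mean(0); print(m,np.linalg.svd(xy-m,full_matrices=False)[2][0])
E
```

```text
{'t': 0.0, 'qpos': array([-1.3,  0.3, -0.2,  1.1,  0. ,  1.4]), 'qd': array([ 0.,  0., -0.,  0., -0.,  0.]), 'joint_efforts': array([  0. , -53.7,  33.1,   0. ,  -0. ,  -0. ]), 'tcp_pos': array([ 197. , -486.2,  252.7]), 'orientation': array([-3.1, -0.6,  0. ]), 'contact_force': array([-0.1,  0.5,  0.2]), 'ft_torque': array([-0.,  0.,  0.]), 'grasp_force': 0.0, 'opening': 0.9987972572047947}
scene {'vertical_fov': 56.47775738661779, 'cx': 315.84313989679856, 'cy': 197.37442842753978, 'world_from_camera': array([[  -0.4,   -0.6,    0.7, 1011. ],
       [   0.9,   -0.3,    0.3,  116.6],
       [  -0. ,    0.7,    0.7,  502.4],
       [   0. ,    0. ,    0. ,    1. ]]), 'shot': 1}
wedge 0.77 [152.7 249.5] [ 456.7 -311.2    0. ]
wedge 0.15 [255.4 193. ] [ 744.7 -240.9    0. ]
wedge_tip 0.59 [146.7 308.3] [ 380.7 -200.2    0. ]
edge_mark 0.8 [204.5 417.9] [464.3  74.8   0. ]
machine 0.55 [205.4 416.4] [467.9  72.8   0. ]
cutter 0.95 [195. 216.] [ 604.4 -295.8   -0. ]
weight 0.63 [268.7 270.6] [ 713.4 -107.6    0. ]
1367 [ 371.1 -350.2   -1.2] [ 470.7 -189.7   47.7]
lug 156 [ 452.3 -320.9   45.1]
[ 434.7 -273. ] [-0.5  0.9]
top {'vertical_fov': 54.684417858523375, 'cx': 319.2867935294266, 'cy': 197.42000156013296, 'world_from_camera': array([[   0. ,    1. ,   -0.1,  485. ],
       [  -1. ,    0. ,   -0. , -113.5],
       [  -0. ,    0.1,    1. ,  872.4],
       [   0. ,    0. ,    0. ,    1. ]]), 'shot': 2}
wedge 0.93 [263.7 420.3] [ 436.9 -325.6    0. ]
wedge_tip 0.6 [286.3 359.2] [ 385.1 -190.5    0. ]
edge_mark 0.79 [247.9 240.5] [464.6  75.9   0. ]
machine 0.77 [250.7 242.5] [458.5  71.2   0. ]
cutter 0.87 [190.8 410.8] [ 599.7 -306.     0. ]
spool 0.81 [135.3 381.1] [ 727.6 -238.9    0. ]
weight 0.64 [138.7 323.4] [ 717.8 -106.     0. ]
weight 0.6 [133.4 381.4] [ 732.1 -239.6    0. ]
1485 [ 371.6 -354.8   -1.9] [ 466.  -189.4   49.7]
lug 266 [ 445.7 -321.3   45.5]
[ 420.5 -265.2] [ 0.4 -0.9]
```

View pics/top1.png

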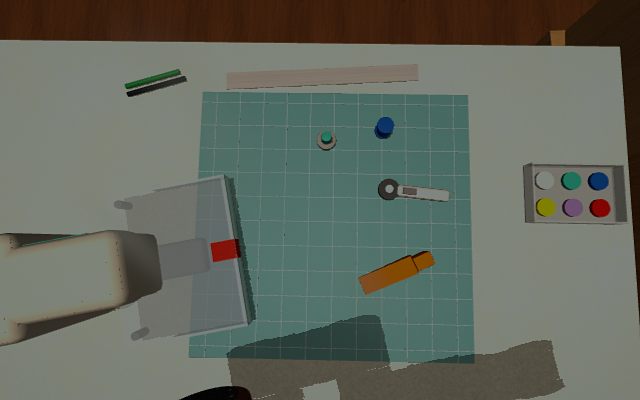

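View pics/scene1.png

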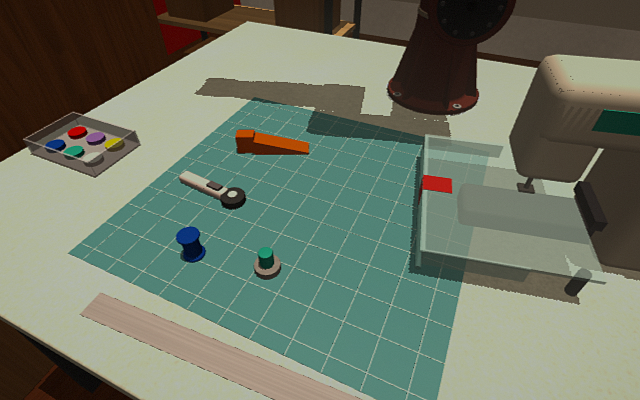

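The top view shows the wedge from its lug at (row 260, col 425) to its tip at (285, 360). The table's edge runs from (178, 224) to (322, 248), with the red mark at (250, 226). The scene view agrees: wedge at (145, 270), red mark at (184, 437).

```bash
cat >> h.py <<'E'
def tri(ps,rcs):
    A=np.zeros((3,3));b=np.zeros(3)
    for p,rc in zip(ps,rcs):
        o,d=ray(p,rc); d=d/np.linalg.norm(d); M=np.eye(3)-np.outer(d,d); A+=M;b+=M@o
    x=np.linalg.solve(A,b)
    res=[np.linalg.norm(np.cross(x-ray(p,rc)[0],ray(p,rc)[1]/np.linalg.norm(ray(p,rc)[1]))) for p,rc in zip(ps,rcs)]
    return x,res
def colour(p,kind,box=None):
    h=cv2.cvtColor(p["pixels"],cv2.COLOR_BGR2HSV); H,S,V=[h[...,i].astype(int) for i in range(3)]
    m=((H<4)|(H>176))&(S>170)&(V>70) if kind=="red" else (H>=6)&(H<18)&(S>170)&(V>70)
    if box: 
        k=np.zeros_like(m);k[box[0]:box[1],box[2]:box[3]]=1;m&=k
    return m
E
python3 - <<'E'
from h import *
np.set_printoptions(precision=1,suppress=True)
s=env.get_image("scene");t=env.get_image("top")
rs=colour(s,"red",(165,205,410,465));rt=colour(t,"red",(230,275,200,250))
for n,p,m in(("s",s,rs),("t",t,rt)):
    r,c=np.nonzero(m); b=cv2.minAreaRect(np.c_[c,r].astype(np.float32)); print(n,len(r),r.mean(),c.mean(),b,cv2.boxPoints(b).tolist())
    C=cloud(p,m); print("depth z",np.percentile(C[:,2],[5,50,95]), "corners@74",[at_z(p,(y,x),74) for x,y in cv2.boxPoints(b)])
cs=[np.argwhere(m).mean(0) for m in(rs,rt)]
print("red tri",tri([s,t],cs))
print("edge ends @74",at_z(t,(178,224),74),at_z(t,(322,248),74))
for p,n in((s,"s"),(t,"t")):
    m=colour(p,"o",(120,170,225,320) if n=="s" else (240,305,350,445)); C=cloud(p,m)
    print(n,m.sum()); top=C[C[:,2]>42]; print("lug rect",cv2.minAreaRect(top[:,:2].astype(np.float32)))
    print("all rect",cv2.minAreaRect(C[:,:2].astype(np.float32)),cv2.boxPoints(cv2.minAreaRect(C[:,:2].astype(np.float32))).tolist())
big=cv2.resize(t["pixels"][165:335,120:280],None,fx=3.5,fy=3.5,interpolation=cv2.INTER_CUBIC); cv2.imwrite("pics/edge.png",big)
E
```

```text
s 421 183.43230403800476 436.75296912114015 ((436.3793029785156, 183.37997436523438), (30.435136795043945, 15.476119995117188), 4.236394882202148) [[420.6316833496094, 189.97274780273438], [421.7749328613281, 174.53890991210938], [452.1269226074219, 176.78720092773438], [450.9836730957031, 192.22103881835938]]
depth z [59.6 61.  62.2] corners@74 [array([507.6,  76.6,  74. ]), array([465.9,  68.7,  74. ]), array([449.7, 119.1,  74. ]), array([491.9, 124.7,  74. ])]
t 453 250.13024282560707 223.37527593818984 ((223.72828674316406, 250.05091857910156), (18.674571990966797, 25.124670028686523), 79.3803482055664) [[209.66036987304688, 243.18865966796875], [234.35470581054688, 238.5584716796875], [237.79620361328125, 256.9131774902344], [213.10186767578125, 261.5433654785156]]
depth z [59.8 62.1 64.1] corners@74 [array([474.8, 123.9,  74. ]), array([485.2,  73.3,  74. ]), array([448. ,  64.7,  74. ]), array([437.7, 115. ,  74. ])]
red tri (array([460.9,  98. ,  59.6]), [np.float64(0.6671554574991855), np.float64(0.6671554574991678)])
edge ends @74 [611.  100.3  74. ] [318.9  38.9  74. ]
s 1070
lug rect ((450.8780517578125, -321.266357421875), (28.19105339050293, 37.121700286865234), 27.910720825195312)
all rect ((405.6783142089844, -272.67852783203125), (91.01168823242188, 158.4065704345703), 16.385988235473633) [[339.677001953125, -209.5297393798828], [384.36456298828125, -361.5023498535156], [471.67962646484375, -335.82733154296875], [426.9920654296875, -183.85470581054688]]
t 1300
lug rect ((445.78082275390625, -321.38873291015625), (28.788938522338867, 38.497867584228516), 24.858274459838867)
all rect ((420.2632751464844, -267.27581787109375), (39.77833938598633, 158.10882568359375), 25.352827072143555) [[368.43927001953125, -204.35165405273438], [436.14007568359375, -347.23272705078125], [472.0872802734375, -330.1999816894531], [404.386474609375, -187.31890869140625]]
```

View pics/edge.png

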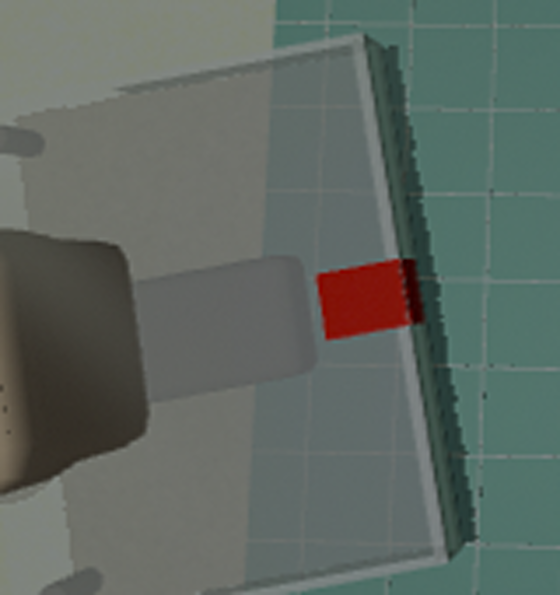

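The crop shows the table's top outer edge from crop (362, 38) to (447, 558), which is top-image (175.9, 223.4) to (324.4, 247.7). The red mark wraps over the edge at crop (405, 292).

Run:
```python
from h import *
np.set_printoptions(precision=2,suppress=True)
t=env.get_image("top");s=env.get_image("scene")
A=at_z(t,(165+38/3.5,120+362/3.5),60);B=at_z(t,(165+558/3.5,120+447/3.5),60)
print(A,B,np.linalg.norm(A-B),(A+B)/2); d=(A-B)/np.linalg.norm(A-B); print("edge ang",np.degrees(np.arctan2(d[1],d[0])))
print("mark mid top edge",at_z(t,(165+293/3.5,120+403/3.5),60))
# mark boundary sides: fit lines along mark's long sides
for p,box in((t,(230,275,200,250)),(s,(165,205,410,465))):
    C=cloud(p,colour(p,"red",box)); C=C[C[:,2]>57]; b=cv2.minAreaRect(C[:,:2].astype(np.float32)); print(b,cv2.boxPoints(b).tolist())
for p in(t,s):
    for l in("edge_mark","machine"):
        print(l,[(q["p"],at_z(p,q["centre"])) for q in env.pinpoint(p,l)[:1]])
    o=env.outline_of(p,"machine"); 
    if o:
        C=cloud(p,o[0]["pixels"]); C=C[(C[:,2]>50)&(C[:,2]<80)]; b=cv2.minAreaRect(C[:,:2].astype(np.float32)); print(o[0]["p"],len(C),b,cv2.boxPoints(b).tolist(), np.median(C[:,2]))
```

```text
[617.82 105.52  60.  ] [311.17  41.93  60.  ] 313.17130660795505 [464.49  73.73  60.  ]
edge ang 11.7145749311017
mark mid top edge [464.14  74.06  60.  ]
((460.904052734375, 97.94609069824219), (38.80891418457031, 51.4492073059082), 11.735671997070312) [[436.67291259765625, 119.18614959716797], [447.13751220703125, 68.81241607666016], [485.13519287109375, 76.7060317993164], [474.67059326171875, 127.07976531982422]]
((462.3116455078125, 97.36323547363281), (41.53349304199219, 50.153324127197266), 9.71920108795166) [[437.6095275878906, 118.57413482666016], [446.0763854980469, 69.14066314697266], [487.0137634277344, 76.15233612060547], [478.5469055175781, 125.58580780029297]]
edge_mark [(0.79, array([462.87,  74.74,   0.  ]))]
machine [(0.89, array([466.19,  75.54,   0.  ]))]
0.94 15912 ((435.69964599609375, 220.05038452148438), (320.52862548828125, 301.09503173828125), 11.557817459106445) [[248.5218048095703, 335.43524169921875], [308.84820556640625, 40.44548797607422], [622.8775024414062, 104.66552734375], [562.5510864257812, 399.6552734375]] 61.04785726234161
edge_mark [(0.6, array([463.13,  73.92,   0.  ]))]
machine [(0.71, array([463.87,  74.29,   0.  ]))]
0.68 20044 ((435.5240478515625, 230.84336853027344), (322.8008728027344, 325.08941650390625), 11.768628120422363) [[244.36375427246094, 357.052001953125], [310.66900634765625, 38.79623031616211], [626.684326171875, 104.63473510742188], [560.3790893554688, 422.8905029296875]] 60.0097087660385
```

```bash
cat >> h.py <<'E'
from scipy.spatial.transform import Rotation as R
def yaw():
    y=R.from_rotvec(env.read_state()["orientation"]).as_matrix()[:,1]; return np.degrees(np.arctan2(y[1],y[0]))
E
python3 -c "
from h import *
print(yaw(),env.read_state()['tcp_pos'],env.read_state()['t'])"
```

```text
-67.95478021319403 [ 197.07178048 -486.60152252  253.30113408] 1.4
```

Emit:
{"fn": "arm_command", "kwargs": {
  "motion": "0.249 0.166 -0.1 15.57 0.0854;0.249 0.166 -0.1 15.57 0.0854;0.249 0.166 -0.1 15.57 0.0854;0.249 0.166 -0.1 15.57 0.0854;0.249 0.166 -0.1 15.57 0.0854;0.249 0.166 -0.1 15.57 0.0854;0.249 0.166 -0.1 15.57 0.0854;0.249 0.166 -0.1 15.57 0.0854",
  "grip_force": 60
}}

```text
t: 2.2
tcp_pos: [447.6, -318.4, 152.1]
orientation: [-2.194, -2.246, -0.001]
contact_force: [-0.1, -0.5, -0.0]
opening: 0.997
grasp_force: 0.0
```

Emit:
{"fn": "arm_command", "kwargs": {
  "motion": "0 0 0 4 0.0854;0 0 0 4 0.0854;0 0 0 4 0.0854;0 0 0 4 0.0854;0 0 0 4 0.0854"
}}

```text
t: 2.7
tcp_pos: [446.1, -320.6, 153.3]
orientation: [-1.697, -2.644, 0.0]
contact_force: [-0.2, 0.1, -0.4]
opening: 1.002
grasp_force: 0.0
```

Run:
```python
from h import *
np.set_printoptions(precision=2,suppress=True)
print(yaw(),env.read_state()["tcp_pos"])
w=env.get_image("wrist"); cv2.imwrite("pics/w1.png",w["pixels"])
print(np.array(w["world_from_camera"]))
m=colour(w,"o"); n,lab,st,_=cv2.connectedComponentsWithStats(m.astype(np.uint8)); m=lab==1+st[1:,4].argmax()
C=cloud(w,m); print(len(C),C.min(0),C.max(0))
top=C[C[:,2]>42]; print("lug",np.median(top[:,2]),cv2.minAreaRect(top[:,:2].astype(np.float32)))
b=cv2.minAreaRect(C[:,:2].astype(np.float32)); print("all",b,cv2.boxPoints(b).tolist())
for l in("wedge","wedge_tip"):
    for q in env.pinpoint(w,l)[:1]: print(l,q["p"],q["centre"],at_z(w,q["centre"],0))
```

```text
24.597648598912205 [ 446.09 -320.63  153.3 ]
[[   0.91   -0.4    -0.12  416.05]
 [   0.42    0.87    0.26 -255.71]
 [  -0.     -0.28    0.96  274.38]
 [   0.      0.      0.      1.  ]]
11136 [ 371.04 -345.15    4.09] [ 467.54 -188.47   48.55]
lug 46.29492081465031 ((447.3138122558594, -322.4685363769531), (29.10997200012207, 39.20827865600586), 25.261178970336914)
all ((421.73638916015625, -268.25634765625), (39.37290954589844, 159.04974365234375), 25.09987449645996) [[370.1746826171875, -204.5919647216797], [437.6431884765625, -348.62261962890625], [473.298095703125, -331.92071533203125], [405.82958984375, -187.89007568359375]]
wedge 0.88 [189.4, 331.1] [ 447.72 -321.38    0.  ]
wedge_tip 0.64 [7.3, 325.6] [ 385.78 -196.27    0.  ]
```

View pics/w1.png

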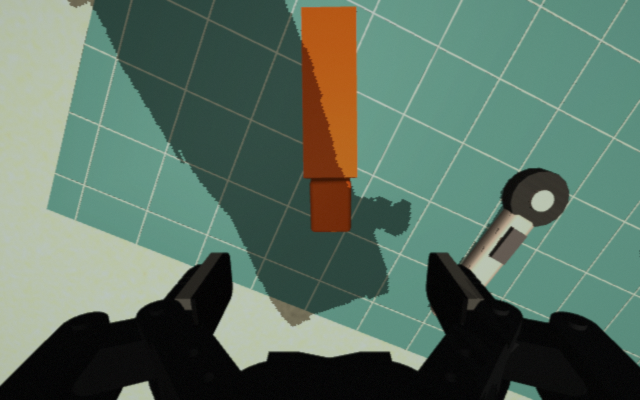

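The wrist view shows the lug at (205, 330) and the ramp running up to (8, 328), square between the fingers. The cutter is well clear on the right.

Emit:
{"fn": "arm_command", "kwargs": {
  "motion": "0.001 -0.001 -0.05 0.1 0.0854;0.001 -0.001 -0.09 0.1 0.0854;0.001 -0.001 -0.123 0.1 0.0854;0.001 -0.001 -0.123 0.1 0.0854;0.001 -0.001 -0.123 0.1 0.0854;0.001 -0.001 -0.123 0.1 0.015;0.001 -0.001 -0.123 0.1 0.015;0.001 -0.001 -0.123 0.1 0.015",
  "grip_force": 60
}}

```text
t: 3.65
tcp_pos: [447.8, -322.3, 31.7]
orientation: [1.678, 2.653, -0.001]
contact_force: [-0.1, 0.6, -0.1]
opening: 0.513
grasp_force: 0.0
```

Emit:
{"fn": "arm_command", "kwargs": {
  "motion": "0 0 0 0 0.015;0 0 0 0 0.015;0 0 0 0 0.015;0 0 0 0 0.015"
}}

```text
t: 4.05
tcp_pos: [447.6, -322.0, 31.3]
orientation: [1.678, 2.654, -0.0]
contact_force: [-0.1, -0.3, 6.7]
opening: 0.341
grasp_force: 59.8
```

Emit:
{"fn": "arm_command", "kwargs": {
  "motion": "0 0 0.015 0 0.015;0.008 0.04 0.015 -0.5 0.015;0.016 0.08 0.015 -1 0.015;0.024 0.12 0.015 -1.5 0.015;0.032 0.16 0.015 -2 0.015;0.04 0.2 0.015 -2.3 0.015;0.049 0.24 0.015 -2.3 0.015;0.049 0.24 0.015 -2.3 0.015"
}}

```text
t: 4.85
tcp_pos: [496.4, -77.4, 45.5]
orientation: [-1.979, -2.439, -0.002]
contact_force: [0.5, 0.3, -1.8]
opening: 0.346
grasp_force: 59.5
```

Emit:
{"fn": "arm_command", "kwargs": {
  "motion": "0 0 0 0 0.015;0 0 0 0 0.015;0 0 0 0 0.015"
}}

```text
t: 5.15
tcp_pos: [496.0, -82.7, 45.4]
orientation: [1.987, 2.433, -0.0]
contact_force: [0.4, -0.2, -0.3]
opening: 0.348
grasp_force: 59.4
```

Run:
```python
from h import *
np.set_printoptions(precision=2,suppress=True)
print(yaw(),env.read_state()["tcp_pos"],env.read_state()["contact_force"])
w=env.get_image("wrist"); cv2.imwrite("pics/w2.png",w["pixels"])
m=colour(w,"o"); n,lab,st,_=cv2.connectedComponentsWithStats(m.astype(np.uint8)); m=lab==1+st[1:,4].argmax()
C=cloud(w,m); print(len(C),C.min(0),C.max(0))
b=cv2.minAreaRect(C[:,:2].astype(np.float32)); print("all",b,cv2.boxPoints(b).tolist())
top=C[C[:,2]>55]; print("lug",len(top),np.median(top[:,2]))
u=np.array([-.2011,.9796]); s=(C[:,:2]-env.read_state()["tcp_pos"][:2])@u; k=s>25
print("tip s",s.max(),"ramp z fit",np.polyfit(s[k],C[k,2],1))
r=colour(w,"red"); D=cloud(w,r); print("red",len(D)); 
if len(D):
    D=D[D[:,2]>50]; b=cv2.minAreaRect(D[:,:2].astype(np.float32)); print(b,cv2.boxPoints(b).tolist())
```

```text
11.513523842655962 [496.02 -82.7   45.38] [ 0.39 -0.2  -0.25]
25424 [455.12 -68.52  25.38] [510.78  26.65  51.22]
all ((483.6903381347656, -24.15369415283203), (40.237998962402344, 96.68254089355469), 11.090386390686035) [[454.64825439453125, 19.414764404296875], [473.245849609375, -75.46222686767578], [512.732421875, -67.72215270996094], [494.13482666015625, 27.15483856201172]]
lug 0 nan
tip s 108.0973343013955 ramp z fit [-0.25 54.3 ]
red 0
  return _methods._mean(a, axis=axis, dtype=dtype,
  ret = ret.dtype.type(ret / rcount)
```

View pics/w2.png

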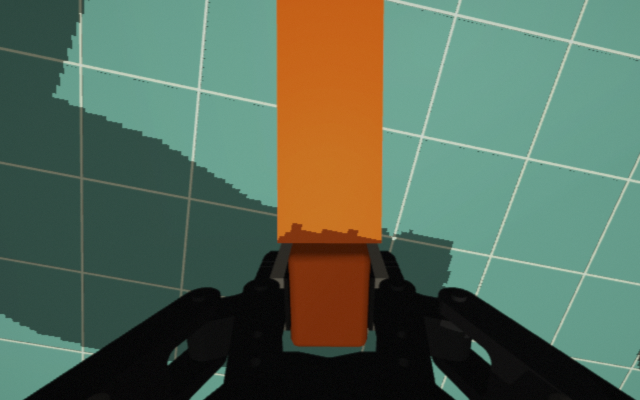

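The wrist view shows the lug held squarely at (297, 327) and the ramp running straight up the picture. It is flat, with its underside about 14 mm up.

Emit:
{"fn": "arm_command", "kwargs": {
  "motion": "0 0 -0.006 0 0.015;0 0 -0.01 0 0.015;0 0 -0.013 0 0.015;0 0 -0.014 0 0.015;0 0 -0.014 0 0.015"
}}

```text
t: 5.7
tcp_pos: [495.7, -81.8, 31.3]
orientation: [-1.986, -2.434, 0.001]
contact_force: [-1.9, 0.0, 5.3]
opening: 0.34
grasp_force: 60.2
```

Emit:
{"fn": "arm_command", "kwargs": {
  "motion": "-0.001 0.005 0.0005 0 0.015;-0.002 0.01 0.0005 0 0.015;-0.003 0.015 0.0005 0 0.015;-0.004 0.0196 0.0005 0 0.015;-0.005 0.0245 0.0005 0 0.015;-0.006 0.0294 0.0005 0 0.015;-0.006 0.0294 0.0005 0 0.015"
}}

```text
t: 6.4
tcp_pos: [489.8, -51.5, 31.8]
orientation: [-1.984, -2.435, 0.0]
contact_force: [-0.3, -0.0, -1.3]
opening: 0.345
grasp_force: 59.7
```

Emit:
{"fn": "arm_command", "kwargs": {
  "motion": "0 0.001 -0.0002 0 0.015;-0.0005 0.0025 -0.0003 0 0.015;-0.001 0.0037 -0.0003 0 0.015;-0.001 0.0049 -0.0003 0 0.015;-0.001 0.0049 -0.0003 0 0.015"
}}

```text
t: 6.9
tcp_pos: [489.1, -47.2, 31.5]
orientation: [-1.985, -2.435, -0.0]
contact_force: [-0.2, 0.1, -1.0]
opening: 0.347
grasp_force: 59.7
```

Emit:
{"fn": "arm_command", "kwargs": {
  "motion": "0 0.0012 -0.0003 0 0.015;-0.0005 0.0025 -0.0003 0 0.015;-0.001 0.0037 -0.0003 0 0.015;-0.001 0.0049 -0.0003 0 0.015;-0.001 0.0049 -0.0003 0 0.015"
}}

```text
t: 7.4
tcp_pos: [488.2, -42.3, 31.3]
orientation: [1.985, 2.434, 0.0]
contact_force: [-0.5, -0.8, 1.9]
opening: 0.344
grasp_force: 59.8
```

Emit:
{"fn": "arm_command", "kwargs": {
  "motion": "0 0.0012 0 0 0.015;-0.0005 0.0025 0 0 0.015;-0.001 0.0037 0 0 0.015;-0.001 0.0049 0 0 0.015;-0.001 0.0049 0 0 0.015"
}}

```text
t: 7.9
tcp_pos: [487.3, -37.7, 31.3]
orientation: [1.985, 2.434, -0.001]
contact_force: [1.2, -5.3, 4.3]
opening: 0.345
grasp_force: 59.9
```

Emit:
{"fn": "arm_command", "kwargs": {
  "motion": "-0.0001 0.0005 0 0 0.015;-0.0001 0.0005 0 0 0.015;-0.0001 0.0005 0 0 0.015"
}}

```text
t: 8.2
tcp_pos: [487.3, -37.4, 31.3]
orientation: [1.985, 2.434, -0.0]
contact_force: [1.1, -5.6, 2.8]
opening: 0.348
grasp_force: 59.9
```

Emit:
{"fn": "arm_command", "kwargs": {
  "motion": "-0.0002 0.0006 0 0 0.015;-0.0002 0.0012 0 0 0.015;-0.0002 0.0012 0 0 0.015"
}}

```text
t: 8.5
tcp_pos: [487.1, -36.3, 31.3]
orientation: [1.985, 2.433, -0.001]
contact_force: [0.3, -5.5, 3.4]
opening: 0.339
grasp_force: 59.9
```

Emit:
{"fn": "arm_command", "kwargs": {
  "motion": "-0.0002 0.0006 0 0 0.015;-0.0002 0.0012 0 0 0.015;-0.0002 0.0012 0 0 0.015"
}}

```text
t: 8.8
tcp_pos: [486.9, -35.2, 31.3]
orientation: [1.985, 2.433, -0.001]
contact_force: [1.0, -6.8, 1.6]
opening: 0.344
grasp_force: 59.8
```

Run:
```python
from h import *
np.set_printoptions(precision=2,suppress=True)
for i in range(4):
    w=env.get_image("wrist"); s=env.read_state(); print(s["tcp_pos"],s["contact_force"],s["ft_torque"])
m=colour(w,"o"); n,lab,st,_=cv2.connectedComponentsWithStats(m.astype(np.uint8)); m=lab==1+st[1:,4].argmax()
C=cloud(w,m); u=np.array([-.2011,.9796]); v=np.array([.9796,.2011]); q=(C[:,:2]-s["tcp_pos"][:2]); a=q@u
k=(a>25)&(a<90); print("ramp z fit",np.polyfit(a[k],C[k,2],1)); 
for lo in(30,45,60,75): 
    j=(a>lo)&(a<lo+10); l=(q@v)[j]; print(lo,l.min(),l.max())
sc=env.get_image("scene"); print([ (x["p"],at_z(sc,x["centre"])) for x in env.pinpoint(sc,"wedge_tip")[:1]])
cv2.imwrite("pics/s2.png",cv2.resize(sc["pixels"][120:260,300:480],None,fx=4,fy=4,interpolation=cv2.INTER_CUBIC))
```

```text
[486.9  -35.19  31.33] [ 0.98 -6.06  1.98] [-1.32 -0.16  0.03]
[486.93 -35.23  31.33] [ 2.27 -7.29  2.27] [-1.32 -0.21 -0.01]
[486.9  -35.22  31.33] [ 1.46 -6.5   1.43] [-1.28 -0.2   0.02]
[486.94 -35.22  31.34] [ 2.17 -6.56  1.59] [-1.35 -0.16  0.04]
ramp z fit [-0.25 40.3 ]
30 -20.08274223079458 19.266560236630138
45 -19.97995714387275 19.466718619742657
60 -20.2901897275524 19.367543067185366
75 -20.23713507426508 19.672646790416685
[(0.59, array([463.95,  77.42,   0.  ]))]
```

View pics/s2.png

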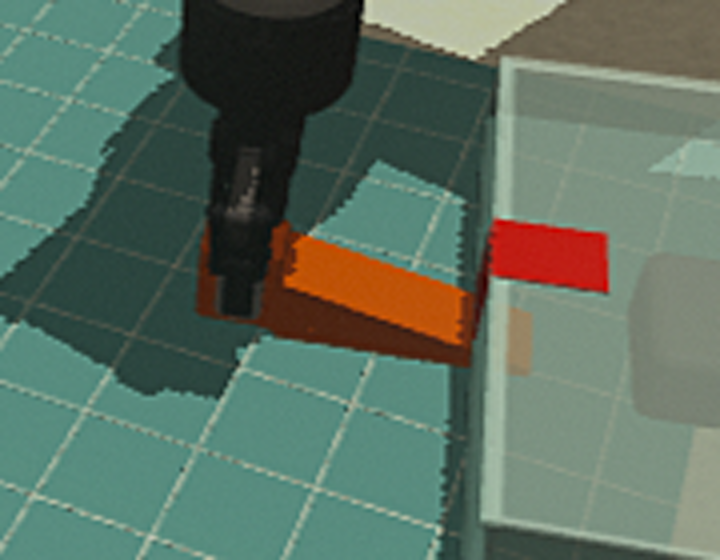

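The scene crop shows the wedge flat, square and centred on the red mark, with its tip just past the lip at crop (520, 340). I'll keep going in small steps.

Emit:
{"fn": "arm_command", "kwargs": {
  "motion": "-0.0002 0.0005 0 0 0.015;-0.0002 0.001 0 0 0.015;-0.0002 0.001 0 0 0.015;-0.0002 0.001 0 0 0.015"
}}

```text
t: 9.5
tcp_pos: [486.8, -34.4, 31.4]
orientation: [1.985, 2.433, -0.001]
contact_force: [2.2, -7.5, 2.6]
opening: 0.34
grasp_force: 59.8
```

Emit:
{"fn": "arm_command", "kwargs": {
  "motion": "-0.0002 0.0005 0 0 0.015;-0.0002 0.001 0 0 0.015;-0.0002 0.001 0 0 0.015;-0.0002 0.001 0 0 0.015"
}}

```text
t: 9.9
tcp_pos: [486.6, -33.4, 31.3]
orientation: [1.985, 2.433, -0.001]
contact_force: [0.5, -8.4, 1.2]
opening: 0.345
grasp_force: 59.8
```

Emit:
{"fn": "arm_command", "kwargs": {
  "motion": "-0.0002 0.0005 0 0 0.015;-0.0002 0.001 0 0 0.015;-0.0002 0.001 0 0 0.015;-0.0002 0.001 0 0 0.015"
}}

```text
t: 10.3
tcp_pos: [486.5, -32.6, 31.3]
orientation: [1.985, 2.433, -0.002]
contact_force: [2.5, -7.9, 0.7]
opening: 0.342
grasp_force: 59.7
```

```bash
cat > m.py <<'E'
from h import *
np.set_printoptions(precision=2,suppress=True)
F=[];P=[];r=[]
for i in range(5):
    w=env.get_image("wrist"); s=env.read_state(); F.append(s["contact_force"]);P.append(s["tcp_pos"])
F=np.mean(F,0);u=np.array([-.2011,.9796]); print("t",s["t"],"F",F,"push",-F[:2]@u,"tcp",np.mean(P,0),"tq",s["ft_torque"],"yaw",yaw())
m=colour(w,"o",(0,400,240,420)); C=cloud(w,m); a=(C[:,:2]-s["tcp_pos"][:2])@u
k=(a>30)&(a<90); f=np.polyfit(a[k],C[k,2],1); print("ramp fit",f,"s where z=35:",(35-f[1])/f[0])
col=cv2.cvtColor(w["pixels"],cv2.COLOR_BGR2GRAY)[:,300:360].mean(1); g=np.diff(col); print("step row",200+np.abs(g[200:300]).argmax(), np.abs(g[225:260]).round(1))
E
python3 m.py
```

```text
t 10.55 F [ 1.99 -8.5   1.17] push 8.7223710281925 tcp [486.5  -32.56  31.35] tq [-1.55 -0.31  0.05] yaw 11.568220157059914
ramp fit [-0.25 40.27] s where z=35: 21.066119016124254
step row 242 [ 0.1  1.1  5.3  8.2 10.4 11.1 12.6  8.   1.8  0.3  0.4  0.1  0.   0.1
  0.3  0.   2.1 19.3 12.1  2.1  0.3  0.1  0.2  0.2  0.   0.1  0.4  2.6
  3.7  4.   4.3  4.4  2.6  2.5  1.8]
```

Emit:
{"fn": "arm_command", "kwargs": {
  "motion": "-0.0002 0.0005 0 0 0.015;-0.0002 0.001 0 0 0.015;-0.0002 0.001 0 0 0.015;-0.0002 0.001 0 0 0.015"
}}

```text
t: 10.95
tcp_pos: [486.4, -31.7, 31.4]
orientation: [1.985, 2.432, -0.002]
contact_force: [1.9, -9.9, 0.9]
opening: 0.341
grasp_force: 59.7
```

```bash
python3 m.py
```

```text
t 11.2 F [ 1.87 -9.08  0.94] push 9.272358692935939 tcp [486.37 -31.69  31.37] tq [-1.78 -0.35  0.04] yaw 11.559446433728665
ramp fit [-0.25 40.29] s where z=35: 21.10531569408895
step row 242 [ 0.3  0.2  3.5  5.3  8.6  9.6  9.7  8.1  8.1  4.9  1.   0.1  0.1  0.3
  0.3  0.2  1.9 19.1 12.3  2.3  0.2  0.1  0.1  0.   0.1  0.   0.2  2.9
  3.2  4.2  4.4  4.4  2.6  2.8  1.8]
```

Emit:
{"fn": "arm_command", "kwargs": {
  "motion": "-0.0001 0.0005 0 0 0.015;-0.0002 0.001 0 0 0.015;-0.0003 0.0015 0 0 0.015;-0.0003 0.0015 0 0 0.015;-0.0003 0.0015 0 0 0.015"
}}

```text
t: 11.7
tcp_pos: [486.2, -30.4, 31.4]
orientation: [1.985, 2.432, -0.002]
contact_force: [1.8, -9.3, 1.0]
opening: 0.343
grasp_force: 59.7
```

```bash
python3 m.py
python3 - <<'E'
from h import *
np.set_printoptions(precision=2,suppress=True)
sc=env.get_image("scene"); print([ (x["p"],at_z(sc,x["centre"])) for x in env.pinpoint(sc,"wedge_tip")[:1]])
m=colour(sc,"o",(150,230,340,450)); C=cloud(sc,m); u=np.array([-.2011,.9796]); a=(C[:,:2]-[464.5,74])@u; print("visible orange max inward",np.percentile(a,[90,99,100]))
cv2.imwrite("pics/s3.png",cv2.resize(sc["pixels"][120:260,300:480],None,fx=4,fy=4,interpolation=cv2.INTER_CUBIC))
E
```

```text
t 11.95 F [  2.42 -10.43   1.11] push 10.704984823069548 tcp [486.22 -30.4   31.42] tq [-1.9  -0.38  0.01] yaw 11.55543913591417
ramp fit [-0.25 40.32] s where z=35: 21.200427504188717
step row 242 [ 0.2  2.3  4.5  7.2  9.4 10.5 10.   9.1  3.8  0.8  0.9  0.4  0.3  0.1
  0.3  0.1  2.  18.4 12.7  2.5  0.1  0.1  0.1  0.3  0.3  0.1  0.3  2.8
  3.4  4.   4.4  4.6  2.6  2.5  2. ]
[]
visible orange max inward [-13.42  -3.13  -2.32]
```

View pics/s3.png

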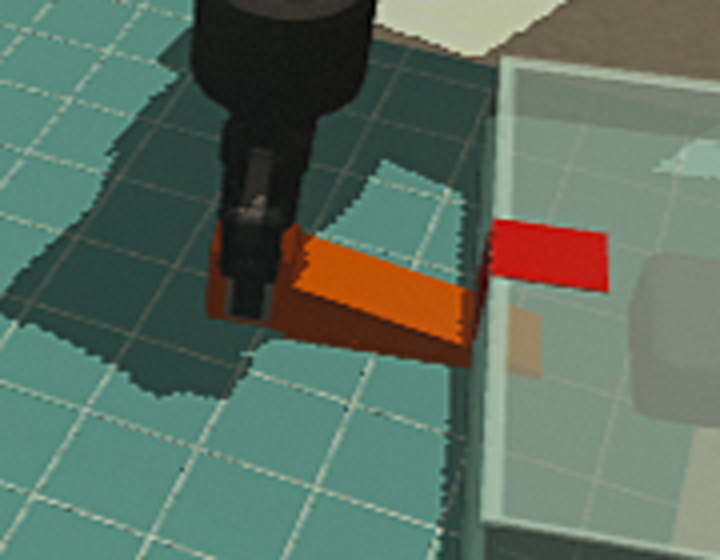

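The crop shows the wedge still centred on the mark, its tip now inside at about (535, 345). The push is 10.7 N, so it needs a little more.

Emit:
{"fn": "arm_command", "kwargs": {
  "motion": "-0.0001 0.0005 0 0 0.015;-0.0002 0.001 0 0 0.015;-0.0003 0.0014 0 0 0.015;-0.0003 0.0014 0 0 0.015;-0.0003 0.0014 0 0 0.015"
}}

```text
t: 12.55
tcp_pos: [486.1, -29.2, 31.5]
orientation: [1.985, 2.431, -0.002]
contact_force: [2.1, -12.0, 0.3]
opening: 0.342
grasp_force: 59.7
```

```bash
python3 m.py
```

```text
t 12.8 F [  1.93 -11.35   0.67] push 11.50817823549296 tcp [486.05 -29.19  31.47] tq [-2.03 -0.31  0.03] yaw 11.546576406644839
ramp fit [-0.25 40.4 ] s where z=35: 21.471748873421042
step row 242 [ 0.1  1.9  5.6  9.3 12.7 13.7  9.3  4.3  0.9  1.3  0.3  0.1  0.2  0.1
  0.1  0.   2.1 17.8 12.7  2.7  0.   0.2  0.1  0.1  0.2  0.   0.1  2.6
  3.7  4.2  4.2  4.6  2.7  2.4  2.2]
```

Emit:
{"fn": "arm_command", "kwargs": {
  "motion": "-0.0001 0.0004 0 0 0.015;-0.0002 0.0008 0 0 0.015;-0.0002 0.0008 0 0 0.015;-0.0002 0.0008 0 0 0.015"
}}

```text
t: 13.2
tcp_pos: [485.9, -28.5, 31.5]
orientation: [1.985, 2.431, -0.003]
contact_force: [2.3, -11.5, 0.7]
opening: 0.348
grasp_force: 59.7
```

```bash
python3 m.py
```

```text
t 13.45 F [  2.14 -12.17   0.98] push 12.347437688295063 tcp [485.94 -28.52  31.5 ] tq [-2.22 -0.44 -0.05] yaw 11.543102484674824
ramp fit [-0.25 40.41] s where z=35: 21.519426643261852
step row 242 [ 0.3  2.2  4.7  7.7  9.5 10.2 11.2  7.8  3.1  1.1  0.6  0.5  0.4  0.
  0.1  0.2  1.6 17.4 13.1  3.4  0.2  0.1  0.5  0.4  0.2  0.2  0.1  3.
  3.5  4.   4.4  4.2  3.   2.5  2.1]
```

Emit:
{"fn": "arm_command", "kwargs": {
  "motion": "0 0 0 0 0.05;0 0 0 0 0.07;0 0 0 0 0.07;0 0 0 0 0.07;0 0 0 0 0.07"
}}

```text
t: 13.95
tcp_pos: [484.8, -26.7, 31.1]
orientation: [-1.985, -2.434, -0.0]
contact_force: [-0.0, 0.5, 0.0]
opening: 0.819
grasp_force: 0.0
```

```bash
python3 m.py
```

```text
t 14.2 F [-0.21 -0.14 -0.04] push 0.0980716803471273 tcp [484.91 -26.8   31.18] tq [ 0.01 -0.   -0.02] yaw 11.603918347935593
ramp fit [-0.25 39.82] s where z=35: 19.205882288474815
step row 247 [ 0.   0.6  4.3  8.8 10.5 10.8 11.5  6.5  1.3  0.7  2.9  0.8  0.3  0.1
  0.2  0.1  0.2  0.1  0.2  0.2  0.   2.7 22.6  9.1  0.7  0.1  0.1  0.
  0.   0.2  0.   0.8  2.4  3.7  3.9]
```

Emit:
{"fn": "arm_command", "kwargs": {
  "motion": "0 0 0.02 0 0.07;0 0 0.05 0 0.07;0 0 0.09 0 0.07;0.01 -0.04 0.13 0 0.07;0.02 -0.08 0.16 0 0.07;0.02 -0.1 0.17 0 0.07;0.02 -0.1 0.17 0 0.07;0.02 -0.1 0.17 0 0.07"
}}

```text
t: 15.0
tcp_pos: [504.7, -127.0, 201.0]
orientation: [-1.987, -2.433, -0.0]
contact_force: [-0.3, 0.7, -0.5]
opening: 0.821
grasp_force: 0.0
```

Run:
```python
from h import *
np.set_printoptions(precision=2,suppress=True)
print(env.read_state()["contact_force"])
w=env.get_image("wrist"); cv2.imwrite("pics/w4.png",w["pixels"])
m=colour(w,"o"); n,lab,st,_=cv2.connectedComponentsWithStats(m.astype(np.uint8)); m=lab==1+st[1:,4].argmax(); C=cloud(w,m)
top=C[C[:,2]>42]; print("lug",np.median(top[:,2]),cv2.minAreaRect(top[:,:2].astype(np.float32)))
u=np.array([-.2011,.9796]); k=(C[:,2]<42)&(C[:,2]>8); a=(C[k,:2]-[485.94,-28.52])@u; print(np.polyfit(a,C[k,2],1))
```

```text
[-0.26  0.74 -0.45]
lug 46.286117473688705 ((485.0061340332031, -29.819183349609375), (29.579029083251953, 38.84324264526367), 10.998540878295898)
[-0.12 35.39]
```

View pics/w4.png

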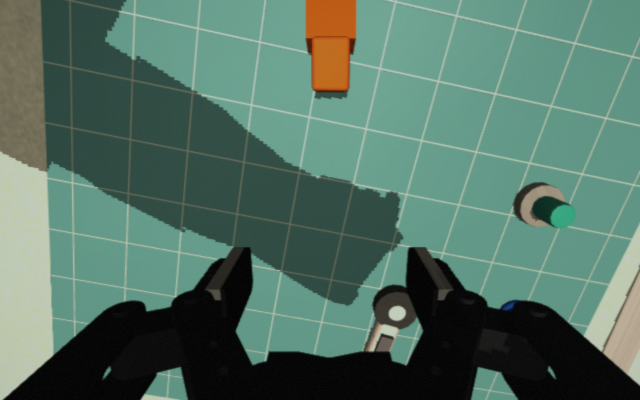

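The wrist view shows the gripper empty and clear. The wedge sits at (45, 330), still straight, and the cutter and weight have not moved. Handing in.

```bash
python3 -c "
from plant import env
print(env.sign_off())"
```

```text
the job is handed in; nothing more can be done
None
```

The wedge is jammed flat and square under the table's edge at the red mark with a push of about 12.3 N, released, and the job is handed in; the 6 N or so left on the edge is worked out from the push, not measured, and the sign-off gave no verdict.

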